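# Sweep the checked bearings out of the sorting tray

### The arm

A 7-joint arm with a two-finger parallel gripper is mounted at the origin on a cart in front of the work surface, level with it; the furniture and walls round the work are solid. World frame = base frame: x ahead of the robot, y to its left, z up, the work surface at z = 0. Lengths are in m, angles in rad, forces in N, time in s.
With the tool pointing down it reaches from about 0.4 to 0.875 m from the base axis. Payload 19.3 kg.
Tool frame: the origin (TCP) lies on the mounting face of the last link; the fingertips stand 173 mm ahead of it and the grasp point (between the pads) lies 155 mm ahead of it (bot.grip_point_offset is the distance from the TCP to the grasp point, in m); z points along the fingers, y is the line along which they close (so a half turn about z gives the same grasp; the last joint's range is limited). The gripper opens to 85 mm and grips with 20 to 120 N. Pads are 22 mm wide; open, the fingers measure 114 mm over their backs; the gripper's body (76 mm by 85 mm) begins 54 mm behind the grasp point. The pads swing forward as they close: fully open they stand 13 mm farther back than shut.
Start: joints at [1.051, 0.521, -0.036, 1.599, 0.021, 1.021, -0.113], TCP at [0.272, -0.563, 0.405] pointing down, gripper open.
Joint ranges: [-2.91, 2.91], [-0.3, 2.13], [-1.5, 1.42], [0.17, 2.43], [-1.26, 4.41], [0.16, 1.93], [-2.52, 2.52]. Speed limits (rad/s): [1.89, 1.89, 2.39, 2.39, 3.01, 3.01, 3.01].

### API

Orientations are given as [roll, pitch, yaw] about the fixed x, y, z axes, in that order (R = Rz(yaw) Ry(pitch) Rx(roll)).
In Python, from workcell import bot gives the robot as it stands.
- The arm moves only by the tool arm_command, never from a script. Its argument "deltas" is a list of rows, each a list of 3 entries, a list of its own where there are three numbers: the shift along the tool's x, y, z in cm, then the turn, a rotation vector about the tool's x, y, z in rad, then the finger opening in cm, from 0 to 8.54. In form: [[[tx, ty, tz], [rx, ry, rz], claw], ...]. A call has 1 to 20 rows; each row shifts and turns the commanded pose from where the row before left it, along the tool's axes as they then stand; what a row does not reach is not made up. A row lasts 1/10 s, in which the tool goes at most 50 mm and 8.59 degrees, less where a joint would pass 70% of its speed; a pose out of reach is approached as far as the arm can. A call with a gripper value outside its range is refused whole. The fingers move at their own pace and stop on an object; "newtons" is the grip in N (left out, the last holds). Time passes only in rows, so rows that do not move let the fingers close. It gives the time, the measured TCP pose, the force, the opening and the grip force at its end, in the units of the state.
- bot.observe(): the state, without advancing time (a new reading comes with each control period).
- bot.grab_frame(name): name is "side" or "top" or "wrist"; returns a dict with "frame" (384x512x3 uint8, red, green, blue), "K" (3x3 intrinsics, pixels), "rvec" (rotation vector, rad) and "tvec" (3), from world to camera coordinates, as OpenCV has them; the wrist camera has in their place "T_tool_cam" (4x4, takes a point from camera to tool coordinates, whose origin is the TCP and whose axes are the flange's). Camera axes: x right, y down, z forward; pixel columns grow to the right and rows downward; lengths in m; the calibration is good to about 2 mm. A picture is of the moment at which its call begins: read the wrist's pose just before it. There is no depth.
- bot.job_done(): hands the job in; it is judged then, once.
Trained networks look in a picture, given as the dict that the camera call returned (one of the last four; its "shot" number tells which), for a name from the list of things; names that differ only in an ending like _2 or _b are one class to them, and where a whole thing is asked for, a point or a joint stands for the part that bears it (a point fixed in the world has none). Each returns a list of dicts, best first, with "p" (0 to 1); they miss things now and then, are a little off and sometimes report something else, mostly with a low value. They report only what shows in the picture. A call takes as long as a camera call.
- bot.find_in(name, picture): "rect" ([left, top, width, height] in pixels, round what is visible of it).
- bot.mark_of(name, picture): "at" ([column, row] in pixels: a listed point, or the origin of a listed thing).
The state is a dict: "clock": time; "qpos": joint angles; "qd": joint speeds; "joint_efforts": joint torques, N m; "position": TCP position; "tool_rot": TCP orientation; "force": force on the tool from outside, world axes, zero at the start; "moment": the same for the moment, N m; "grip_width": finger opening in m; "finger_force": force on a finger pad.
Only numpy, scipy, OpenCV 4.12 (cv2) and the standard library are available. Lean on these libraries where they do the work, as an engineer would, in place of code of your own. Each camera call takes 0.05 s, during which the arm holds its last target. There are 200 camera calls.

### The job

Push the red grip of the sorting tray's slide gate fully open, sweep the three ball bearings with the fingers through the outlet so that they slide down the spout into the blue parts bin, then push the gate fully shut again. Nothing is pinched or picked up: the bearings only slide over the tray floor. Leave the black sleeve standing where it is on the tray, and do not disturb the plug gauge, the valve housing or the oil bottle.

Things in the scene. Friction and masses are not known exactly. Their poses are not given: they have to be found in the camera images.
- sorting_tray: Grey sheet-metal sorting tray on legs, fixed. Origin: at bench height (z = 0) under the middle of the outlet, in the plane of the front rim. x points from the outlet into the tray, y to the left seen so, z up. Flat floor 85 mm above the bench, x = 0 to 172 mm, y = -152 to 152 mm; rim 22 mm high. Parts start 40 mm or more apart (centres), their centres 55 mm or more from the side and rear rims.
- outlet (a point): Middle of the outlet at floor height (85 mm above the bench), axes as the tray's. The outlet is a 90 mm wide gap (y = -45 to 45 mm) in the front rim. Deflector plates, 20 mm high, run from its two sides to the side rims at x = 50 mm, y = +-152 mm. The floor goes on through the outlet to x = -11 mm, where the spout begins.
- spout_end (a point): Middle of the lower edge of the steel spout, over the parts bin. The spout is 90 mm wide, falls at 53 degrees from x = -11 mm of the tray at floor height to x = -41 mm, 45 mm above the bench, and has low side cheeks. A part whose centre is pushed past x = -11 mm slides down by itself.
- gate (a joint): Slide gate of the outlet, m: 0 = fully shut, 0.092 = fully open (at its stop); grows as it slides along +y of the tray. Starts shut or up to 12 mm open, stays where it is left, takes 1.5 to 2 N to move. A 96 mm wide aluminium plate as high as the rim, just outside it (x = -6 mm of the tray).
- gate_grip (a point): Centre of the red grip block on top of the gate, 16 mm (tray x) x 12 mm (tray y) x 24 mm high; this point is 121 mm above the bench, and the block spans 109 to 133 mm above the bench. It moves with the gate. Axes as the tray's.
- parts_bin: Blue open plastic parts bin, loose, 110 mm (x) x 124 mm (y) x 44 mm high, walls and bottom 3 mm, standing on the bench under the spout. Origin: centre of its underside; x points towards the tray.
- bearing_a_centre (a point): Centre of a ball bearing lying flat on the tray floor: a disc 26 mm in diameter, 8 mm high, light steel with a black seal; centre 4 mm above the tray floor.
- bearing_b_centre (a point): Centre of a second bearing, like the first.
- bearing_c_centre (a point): Centre of a third bearing, like the first.
- black_sleeve_centre (a point): Centre (half-way up) of the black turned flanged sleeve, 24 mm in diameter, 15 mm high, 20 g, loose, standing upright among the bearings on the tray. It stays there.
- plug_gauge_centre (a point): Centre of the steel plug gauge, 107 mm long, 17 mm thick, lying loose on the bench to the right of the tray, its length along its y axis. Bystander.
- valve_housing_centre (a point): Point 11 mm above the underside of the machined valve housing, 30 x 49 x 37 mm, loose on the bench to the right of the parts bin. Bystander.
- oil_bottle_centre (a point): Point half-way up the small oil bottle, 38 mm in diameter, 105 mm high, loose on the bench to the left of the parts bin. Bystander.
- bench_post (a point): Foot of the fixed upright aluminium post at the bench's front right corner, 45 mm square, 1.2 m tall: the arm must pass it on the robot's side when it swings in from the right. Behind the tray stands an arbor press, not used; the black knob of its lever is 0.6 m above the bench at about x = 0.70, y = -0.07: keep the wrist clear of it.

How it is judged:
By the outcome, as a careful person would: the job done as asked, in the order asked, and still so for the second after the job is handed in, with the robot touching nothing.
It also fails if it takes over 58 s, if anything falls off the work surface, if the arm or the gripper's body presses on something with over 40 N, if the wrist force passes 120 N, or if a joint passes its speed limit or range.

## Working session

There is one attempt and no reset: what is moved stays moved. The work goes in short steps, Python scripts to look and compute and a tool call to move; the robot and the scene stay as the last step left them, time stands still between calls to the robot, and variables do not carry over. Pictures are saved under pics/ and viewed, at most 10 in all, crops included, and the job is handed in when it is done.

Besides the shell and the picture viewer there is one more tool, called after "Emit:" as a command line: name --argument value ..., lists and objects as JSON in quotes. arm_command: Moves the arm, as the interface text tells. Its arguments: {"type":"object","properties":{"deltas":{"type":"array","items":{"type":"array"}},"newtons":{"type":"number"}},"required":["deltas"]}

```bash
ls; mkdir -p pics
cat > h.py <<'E'
import numpy as np, cv2
from scipy.spatial.transform import Rotation as R
from workcell import bot
def cam(f):
    Rm=cv2.Rodrigues(np.array(f["rvec"],float))[0]; t=np.array(f["tvec"],float).ravel(); return np.array(f["K"]),Rm,t
def ray(f,uv,z):
    K,Rm,t=cam(f); d=Rm.T@np.linalg.inv(K)@np.array([uv[0],uv[1],1.]); c=-Rm.T@t
    return c+d*(z-c[2])/d[2]
def proj(f,p):
    K,Rm,t=cam(f); q=K@(Rm@np.array(p)+t); return q[:2]/q[2]
def save(f,n): cv2.imwrite("pics/"+n,cv2.cvtColor(f["frame"],cv2.COLOR_RGB2BGR))
E
python3 - <<'E'
from h import *
np.set_printoptions(precision=4,suppress=True)
s=bot.observe(); print(s["clock"],s["position"],s["tool_rot"],s["grip_width"])
Z={"sorting_tray":0,"outlet":.085,"spout_end":.045,"gate_grip":.121,"parts_bin":0,"bearing_a_centre":.089,"black_sleeve_centre":.0925,"plug_gauge_centre":.0085,"valve_housing_centre":.011,"oil_bottle_centre":.0525}
for n in ("top","side"):
    f=bot.grab_frame(n); save(f,n+"0.png")
    K,Rm,t=cam(f); print(n,"cam",-Rm.T@t)
    for k,z in Z.items():
        for d in bot.mark_of(k,f)[:4]:
            if d["p"]>.2: print(k,round(d["p"],2),np.round(d["at"],1),ray(f,d["at"],z)[:2])
E
```

```text
pics
0.0 [ 0.2717 -0.5627  0.4041] [-3.1405  0.0001  0.4498] 0.08534027103483416
top cam [ 0.3285 -0.0873  1.1549]
sorting_tray 0.66 [244.2 180. ] [ 0.4679 -0.0393]
sorting_tray 0.47 [204.9 148. ] [0.5507 0.0665]
outlet 0.76 [245.  173.9] [ 0.4726 -0.0444]
spout_end 0.56 [246.5 194.9] [ 0.4251 -0.0478]
gate_grip 0.65 [243.9 176.7] [ 0.4611 -0.0434]
parts_bin 0.9 [243.9 212. ] [ 0.3843 -0.0406]
parts_bin 0.36 [323.9 207.8] [ 0.3997 -0.2477]
black_sleeve_centre 0.65 [278.4 147.8] [ 0.5369 -0.1239]
black_sleeve_centre 0.28 [249.9 134.5] [ 0.5683 -0.0542]
plug_gauge_centre 0.57 [363.5 124. ] [ 0.6211 -0.3483]
valve_housing_centre 0.57 [322.2 205.7] [ 0.4043 -0.2418]
oil_bottle_centre 0.73 [155.8 227.7] [0.3381 0.1745]
side cam [0.0855 0.3017 0.9609]
sorting_tray 0.9 [238.3 211.9] [ 0.4813 -0.0416]
sorting_tray 0.45 [303.8 183.6] [ 0.4074 -0.2591]
outlet 0.8 [242.7 201.1] [ 0.4623 -0.0439]
spout_end 0.79 [248.9 216.4] [ 0.4308 -0.0367]
gate_grip 0.47 [240.5 196.3] [ 0.4617 -0.036 ]
parts_bin 0.76 [261.9 230.8] [ 0.3871 -0.0466]
bearing_a_centre 0.57 [224.9 176. ] [ 0.5575 -0.0649]
black_sleeve_centre 0.42 [245.7 164.7] [ 0.5417 -0.1344]
plug_gauge_centre 0.43 [275.7 131. ] [ 0.6146 -0.3507]
valve_housing_centre 0.62 [304.4 184.9] [ 0.3992 -0.2503]
valve_housing_centre 0.43 [213.3 291.7] [0.3517 0.1749]
oil_bottle_centre 0.51 [211.9 289.6] [0.3466 0.1793]
```

Run:
```python
import cv2
a=cv2.imread("pics/top0.png")[60:260,130:400]; b=cv2.imread("pics/side0.png")[90:290,130:330]
cv2.imwrite("pics/v1.png",cv2.resize(a,None,fx=2.96,fy=2.96,interpolation=cv2.INTER_CUBIC))
cv2.imwrite("pics/v2.png",cv2.resize(b,None,fx=3,fy=3,interpolation=cv2.INTER_CUBIC))
```

```text
(no output)
```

View pics/v1.png

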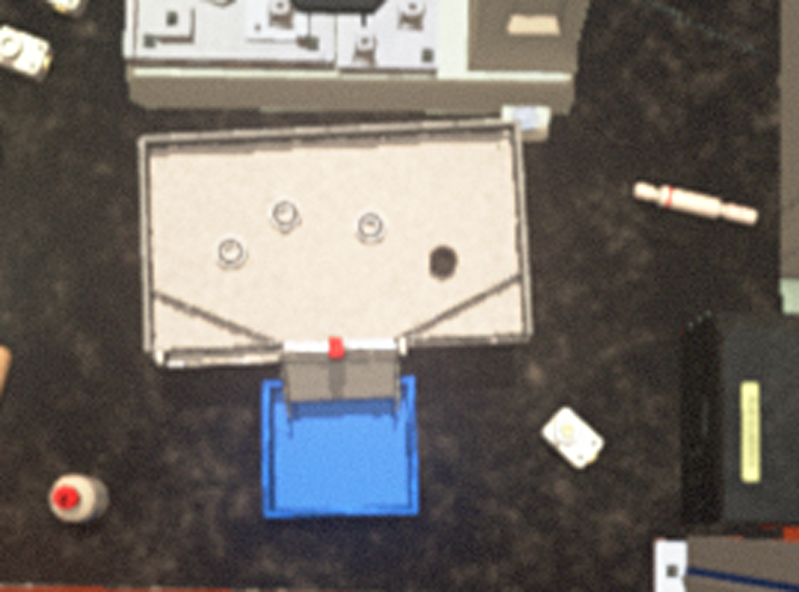

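View pics/v2.png

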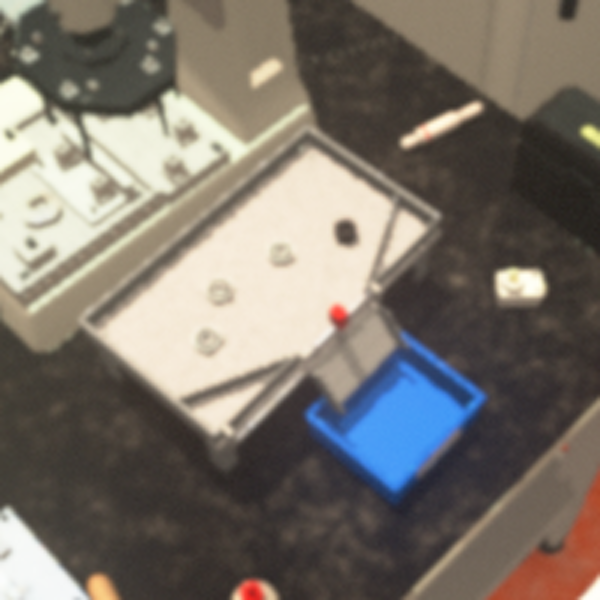

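The top view shows three bearings at crop px (232,253), (285,215) and (371,227). The sleeve is at (443,262), the red grip at (336,347) and the bin at (340,447). The side view agrees with this. Next I fit the tray pose from its corners, refine the bearings and find the post.

Run:
```python
from h import *
from scipy.optimize import least_squares
np.set_printoptions(precision=4,suppress=True)
ft=bot.grab_frame("top"); fs=bot.grab_frame("side")
T=lambda u,v:(130+u/2.96,60+v/2.96)
S=lambda u,v:(130+u/3,90+v/3)
w=.0015
pts=[(ft,T(140,137),(.172+w,.152+w,.107)),(ft,T(521,123),(.172+w,-.152-w,.107)),(ft,T(531,340),(-w,-.152-w,.107)),(ft,T(152,364),(-w,.152+w,.107)),
(fs,S(83,321),(.172+w,.152+w,.107)),(fs,S(311,128),(.172+w,-.152-w,.107)),(fs,S(440,217),(-w,-.152-w,.107)),(fs,S(222,440),(-w,.152+w,.107))]
def W(p,q): c,s=np.cos(p[2]),np.sin(p[2]); return np.array([p[0]+c*q[0]-s*q[1],p[1]+s*q[0]+c*q[1],q[2]])
res=lambda p:np.concatenate([proj(f,W(p,q))-uv for f,uv,q in pts])
r=least_squares(res,[.465,-.043,.04],loss="soft_l1"); p=r.x; print("tray",p); print(res(p).reshape(-1,2))
def loc(P): c,s=np.cos(p[2]),np.sin(p[2]); d=P[:2]-p[:2]; return np.array([c*d[0]+s*d[1],-s*d[0]+c*d[1]])
for n,uvt,uvs,z in [("b1",(232,253),(208,342),.093),("b2",(285,215),(220,293),.093),("b3",(371,227),(282,255),.093),("sl",(443,262),(346,232),.0925),("grip",(336,347),(339,315),.121)]:
    a=ray(ft,T(*uvt),z);b=ray(fs,S(*uvs),z); print(n,a[:2],b[:2],"local",loc(a),loc(b))
for f,n in((ft,"top"),(fs,"side")):
    for k in("bench_post","bearing_a_centre","black_sleeve_centre"):
        for d in bot.mark_of(k,f)[:4]: print(n,k,round(d["p"],2),np.round(d["at"],1),ray(f,d["at"],0 if k=="bench_post" else .089)[:2])
    g=cv2.cvtColor(f["frame"],cv2.COLOR_RGB2BGR)
cv2.imwrite("pics/v3.png",np.hstack([cv2.resize(cv2.imread("pics/top0.png"),(400,300)),cv2.resize(cv2.imread("pics/side0.png"),(400,300))]))
```

```text
tray [ 0.4631 -0.0454  0.0729]
[[ 0.8006  2.4432]
 [-0.8662  0.4219]
 [ 0.2892 -0.9695]
 [-0.8143 -2.3944]
 [ 0.3593  0.5432]
 [-0.2422  0.0108]
 [ 1.1931  0.3437]
 [-0.2432 -1.0863]]
b1 [0.5392 0.0459] [0.5369 0.0501] local [0.0825 0.0855] [0.0805 0.0898]
b2 [0.5717 0.0033] [0.5693 0.0071] local [0.1118 0.0407] [0.1097 0.0447]
b3 [ 0.5631 -0.0675] [ 0.5598 -0.0638] local [ 0.0981 -0.0293] [ 0.095  -0.0254]
sl [ 0.5353 -0.127 ] [ 0.5357 -0.1269] local [ 0.066  -0.0866] [ 0.0664 -0.0865]
grip [ 0.4598 -0.0425] [ 0.4599 -0.0436] local [-0.0031  0.0031] [-0.0031  0.002 ]
top black_sleeve_centre 0.53 [277.6 149.6] [ 0.5332 -0.1222]
top black_sleeve_centre 0.29 [157.6 230.4] [0.3315 0.1612]
side bench_post 0.47 [203.7 186.4] [ 0.6239 -0.0284]
side bearing_a_centre 0.51 [221.5 174.9] [ 0.5674 -0.0606]
side bearing_a_centre 0.3 [253.2 214.4] [ 0.4103 -0.0331]
side black_sleeve_centre 0.47 [248.2 167.5] [ 0.5311 -0.1342]
```

View pics/v3.png

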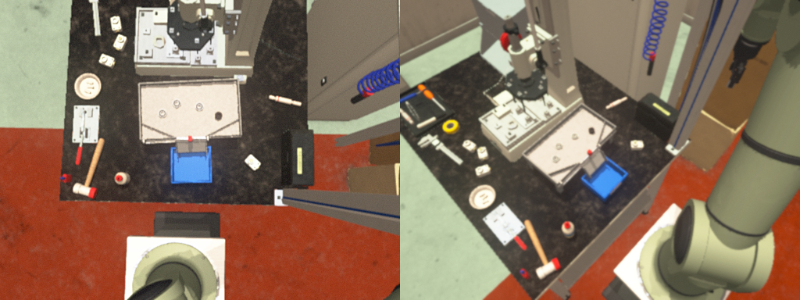

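The post foot is near top px (358,252). I refit the tray without the ambiguous front-left corner and measure the post.

```bash
cat >> h.py <<'E'
def togo(P,yaw=None):
    "tool-axis shift in cm and yaw turn (about tool z) from the measured pose to world TCP P"
    s=bot.observe(); Rt=R.from_euler("xyz",s["tool_rot"])
    d=Rt.inv().apply(np.array(P)-s["position"])*100
    return np.round(d,2),(None if yaw is None else round(s["tool_rot"][2]-yaw,3))
E
python3 - <<'E'
from h import *
from scipy.optimize import least_squares
np.set_printoptions(precision=4,suppress=True)
ft=bot.grab_frame("top"); fs=bot.grab_frame("side")
T=lambda u,v:(130+u/2.96,60+v/2.96)
S=lambda u,v:(130+u/3,90+v/3)
w=.0015
pts=[(ft,T(140,137),(.172+w,.152+w,.107)),(ft,T(521,123),(.172+w,-.152-w,.107)),(ft,T(531,340),(-w,-.152-w,.107)),
(ft,T(404,340),(0,-.045,.107)),(ft,T(281,343),(0,.045,.107)),(ft,T(150,292),(.05,.152,.105)),(ft,T(521,277),(.05,-.152,.105)),
(fs,S(83,321),(.172+w,.152+w,.107)),(fs,S(311,128),(.172+w,-.152-w,.107)),(fs,S(440,217),(-w,-.152-w,.107)),(fs,S(300,358),(0,.045,.107))]
def W(p,q): c,s=np.cos(p[2]),np.sin(p[2]); return np.array([p[0]+c*q[0]-s*q[1],p[1]+s*q[0]+c*q[1],q[2]])
res=lambda p:np.concatenate([proj(f,W(p,q))-uv for f,uv,q in pts])
r=least_squares(res,[.465,-.043,.04],loss="soft_l1"); p=r.x; print("tray",p); print(res(p).reshape(-1,2))
for k in ((354,245),(362,252),(358,262)): print("post top",ray(ft,k,0)[:2])
for k in ((343,189),(352,189)): print("post side",ray(fs,k,0)[:2])
for q in [(-.006,0),(.172,0)]: print(W(p,(*q,0))[:2])
E
python3 - <<'E'
import cv2,sys
sys.path.insert(0,".")
a=cv2.imread("pics/top0.png")[190:330,310:450]; b=cv2.imread("pics/side0.png")[110:250,300:440]
import numpy as np
cv2.imwrite("pics/v4.png",np.hstack([cv2.resize(a,(400,400)),cv2.resize(b,(400,400))]))
E
```

```text
tray [ 0.4648 -0.0435  0.0602]
[[ 0.9283  0.9095]
 [-0.6929  0.4637]
 [-0.4725 -0.8833]
 [-3.3332  0.2802]
 [ 0.3541  0.749 ]
 [-0.6125 -0.8795]
 [ 1.1189 -0.8441]
 [-0.4482 -0.3317]
 [-0.1225 -0.0456]
 [ 0.8368  0.7438]
 [ 0.5988 -2.0401]]
post top [ 0.3058 -0.3256]
post top [ 0.2884 -0.346 ]
post top [ 0.2628 -0.3358]
post side [ 0.3065 -0.331 ]
post side [ 0.2864 -0.3511]
[ 0.4589 -0.0439]
[ 0.6365 -0.0332]
```

View pics/v4.png

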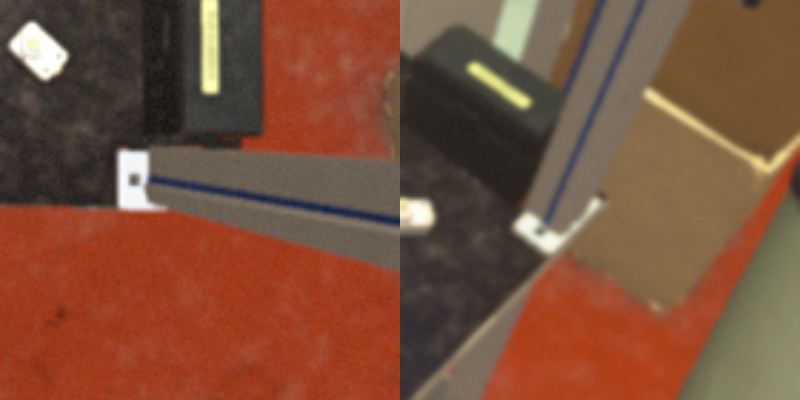

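Post centre is about (0.285, -0.37). I back away from it before retracting.

Emit:
arm_command --deltas '[[[-1.5,-1.5,0],[0,0,0],2.0],[[-2.7,-3.0,0],[0,0,0],2.0],[[-2.7,-3.0,0],[0,0,0],2.0],[[-2.7,-3.0,0],[0,0,0],2.0],[[-1.2,-1.5,0],[0,0,0],2.0],[[0.5,-2.5,0],[0,0,0],2.0],[[0.9,-3.7,0],[0,0,0],2.0],[[0.5,-2.5,0],[0,0,0],2.0]]'

```text
clock: 2.4
position: [0.1009, -0.4133, 0.4046]
tool_rot: [-3.141, -0.0, 0.45]
force: [0.3, 0.2, -0.3]
grip_width: 0.0199
finger_force: 0.0
```

Emit:
arm_command --deltas '[[[0.6,-2.2,0],[0,0,0],2.0],[[0.9,-3.0,0],[0,0,0],2.0],[[0.9,-3.0,0],[0,0,0],2.0],[[0.9,-2.8,0],[0,0,0],2.0],[[0.2,-1.0,0],[0,0,0],2.0]]'

```text
clock: 2.9
position: [0.0804, -0.2898, 0.4047]
tool_rot: [-3.142, 0.0, 0.45]
force: [-0.7, -1.1, 0.0]
grip_width: 0.0197
finger_force: 0.0
```

```bash
python3 -c "
from workcell import bot;s=bot.observe();print(s['position'],s['qpos'],s['force'])"
```

```text
[ 0.08042029 -0.28978093  0.40474796] [ 1.18045431e+00 -1.41007946e-02 -7.73225828e-02  2.34802097e+00
 -1.32317540e-03  8.07703910e-01 -1.65220388e-02] [-0.68469716 -1.0551581   0.04851697]
```

Run:
```python
from h import *
az=np.radians(np.linspace(-74.5,-10,13)); P=.30*np.c_[np.cos(az),np.sin(az)]
yaw=np.linspace(.45,.06,13)
for i in range(12):
    d=P[i+1]-P[i]; c,s=np.cos(yaw[i]),np.sin(yaw[i])
    print(np.round([100*(c*d[0]+s*d[1]),100*(s*d[0]-c*d[1])],1),.0325)
```

```text
[2.8 0.4] 0.0325
[2.8 0. ] 0.0325
[ 2.8 -0.3] 0.0325
[ 2.7 -0.7] 0.0325
[ 2.6 -1. ] 0.0325
[ 2.5 -1.3] 0.0325
[ 2.3 -1.6] 0.0325
[ 2.1 -1.9] 0.0325
[ 1.8 -2.2] 0.0325
[ 1.5 -2.4] 0.0325
[ 1.2 -2.5] 0.0325
[ 0.9 -2.7] 0.0325
```

Emit:
arm_command --deltas '[[[1.4,0.2,0],[0,0,0.015],2.0],[[1.4,0.2,0],[0,0,0.0175],2.0],[[2.8,0.0,0],[0,0,0.0325],2.0],[[2.8,-0.3,0],[0,0,0.0325],2.0],[[2.7,-0.7,0],[0,0,0.0325],2.0],[[2.6,-1.0,0],[0,0,0.0325],2.0],[[2.5,-1.3,0],[0,0,0.0325],2.0],[[2.3,-1.6,0],[0,0,0.0325],2.0],[[2.1,-1.9,0],[0,0,0.0325],2.0],[[1.8,-2.2,0],[0,0,0.0325],2.0],[[1.5,-2.4,0],[0,0,0.0325],2.0],[[1.2,-2.5,0],[0,0,0.0325],2.0],[[0.6,-1.6,0],[0,0,0.02],2.0],[[0.3,-1.1,0],[0,0,0.0125],2.0]]'

```text
clock: 4.3
position: [0.2984, -0.0552, 0.4049]
tool_rot: [-3.141, -0.001, 0.06]
force: [-0.0, 0.2, 0.3]
grip_width: 0.02
finger_force: 0.0
```

Run:
```python
from h import *
print(bot.observe()["position"],bot.observe()["qpos"])
p=(.4648,-.0435,.0602)
def W(q): c,s=np.cos(p[2]),np.sin(p[2]); return (p[0]+c*q[0]-s*q[1],p[1]+s*q[0]+c*q[1])
# grip world ~ (.4598,-.043); push start 45 mm to -y
y=p[2]; g=np.array([.4598,-.043]); st=g+.045*np.array([np.sin(y),-np.cos(y)])
print(st,togo((*st,.405),y), togo((*st,.29),y))
```

```text
[ 0.29842024 -0.05521235  0.4049254 ] [ 0.62549455  0.01404204 -0.63149793  2.32092245  0.01112617  0.80849984
 -1.52411177]
[ 0.46250736 -0.08791848] (array([1.618e+01, 4.250e+00, 1.000e-02]), np.float64(0.0)) (array([16.17,  4.26, 11.51]), np.float64(0.0))
```

Emit:
arm_command --deltas '[[[2.2,0.6,0],[0,0,0],0],[[3.5,0.9,0],[0,0,0],0],[[3.5,0.9,0],[0,0,0],0],[[3.5,0.9,0],[0,0,0],0],[[2.5,0.7,1],[0,0,0],0],[[1.0,0.25,3],[0,0,0],0],[[0,0,3.5],[0,0,0],0],[[0,0,2.5],[0,0,0],0],[[0,0,1.5],[0,0,0],0]]'

```text
clock: 5.2
position: [0.462, -0.0891, 0.2877]
tool_rot: [-3.141, 0.002, 0.06]
force: [0.9, 0.9, 1.1]
grip_width: -0.0002
finger_force: 0.0
```

Run:
```python
from h import *
print(bot.observe()["position"],bot.observe()["qpos"])
s=bot.grab_frame("side"); w=bot.grab_frame("wrist"); save(s,"s1.png"); save(w,"w1.png")
a=cv2.imread("pics/s1.png")[110:260,160:310]
cv2.imwrite("pics/v5.png",np.hstack([cv2.resize(a,(400,400),interpolation=cv2.INTER_CUBIC),cv2.resize(cv2.imread("pics/w1.png"),(400,300)).__class__ and cv2.copyMakeBorder(cv2.resize(cv2.imread("pics/w1.png"),(400,300)),0,100,0,0,cv2.BORDER_CONSTANT)]))
```

```text
[ 0.46195764 -0.08912765  0.28770254] [ 0.45500985  0.50062022 -0.50364371  2.07925541  0.38889772  0.65442551
 -1.82111995]
```

View pics/v5.png

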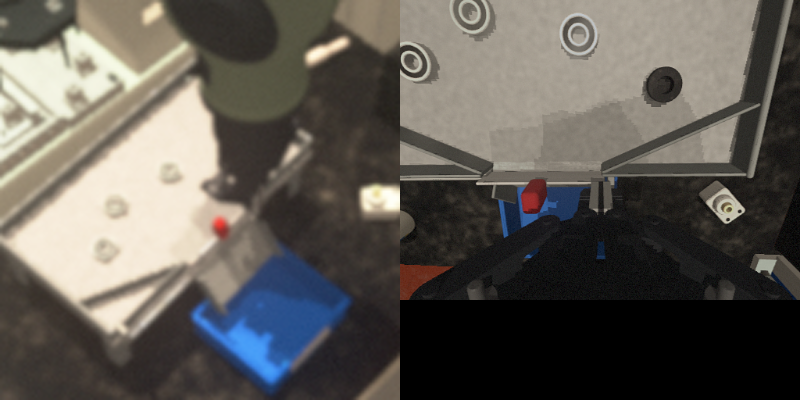

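The wrist view is sharp. The closed fingertips are at about (600,190), right of the red grip at (537,195). The bearings are at (472,13), (578,34) and (414,60), and the sleeve at (664,84). I turn these into positions.

```bash
cat >> h.py <<'E'
def wray(f,s,uv,z):
    T=np.eye(4); T[:3,:3]=R.from_euler("xyz",s["tool_rot"]).as_matrix(); T[:3,3]=s["position"]
    T=T@np.array(f["T_tool_cam"]); d=T[:3,:3]@np.linalg.inv(np.array(f["K"]))@np.array([uv[0],uv[1],1.]); c=T[:3,3]
    return c+d*(z-c[2])/d[2]
E
python3 - <<'E'
from h import *
np.set_printoptions(precision=4,suppress=True)
s=bot.observe(); w=bot.grab_frame("wrist")
for n,uv,z in [("b1",(14,61),.093),("b2",(72,13),.093),("b3",(178,34),.093),("sl",(264,82),.1),("rimFR corner",(352,176),.107),("rim outletR",(203,176),.107),("rim outletL",(92,177),.107),("deflR",(357,102),.105),("gripTop",(143,181),.133),("finger",(201,180),.115)]:
    print(n,wray(w,s,np.array(uv)*1.28,z)[:2])
for k,z in {"bearing_a_centre":.089,"black_sleeve_centre":.0925,"gate_grip":.121,"outlet":.085,"sorting_tray":0}.items():
    for d in bot.mark_of(k,w)[:4]: print(k,round(d["p"],2),np.round(d["at"],1),wray(w,s,d["at"],z)[:2])
E
```

```text
b1 [0.5434 0.0449]
b2 [0.5752 0.0013]
b3 [ 0.5671 -0.068 ]
sl [ 0.54   -0.1281]
rimFR corner [ 0.4775 -0.2016]
rim outletR [ 0.4708 -0.0907]
rim outletL [ 0.465 -0.008]
deflR [ 0.531  -0.1916]
gripTop [ 0.4772 -0.0527]
finger [ 0.4713 -0.0892]
bearing_a_centre 0.9 [228.5  46.7] [ 0.5662 -0.068 ]
black_sleeve_centre 0.67 [332.7 107.1] [ 0.5387 -0.1274]
gate_grip 0.82 [173.5 250.3] [ 0.4595 -0.0442]
gate_grip 0.58 [24.7 77.7] [0.5432 0.0197]
outlet 0.69 [191.4 208.9] [ 0.4696 -0.0461]
sorting_tray 0.59 [206.7 173.9] [ 0.4711 -0.0418]
```

Emit:
arm_command --deltas '[[[-0.2,-1.0,0],[0,0,0],0],[[0,-1.0,0],[0,0,0],0],[[0,-0.8,0],[0,0,0],0],[[0,-0.8,0],[0,0,0],0],[[0,-1.2,0],[0,0,0],0]]'

```text
clock: 6.1
position: [0.457, -0.0407, 0.2897]
tool_rot: [3.141, 0.0, 0.059]
force: [0.0, -1.8, 1.8]
grip_width: -0.0001
finger_force: 1.0
```

Emit:
arm_command --deltas '[[[0,-1.2,0],[0,0,0],0],[[0,-1.2,0],[0,0,0],0],[[0,-1.2,0],[0,0,0],0],[[0,-1.0,0],[0,0,0],0]]'

```text
clock: 6.5
position: [0.4542, 0.0059, 0.2897]
tool_rot: [-3.141, 0.0, 0.06]
force: [-0.3, -2.7, 1.2]
grip_width: -0.0002
finger_force: 1.0
```

Emit:
arm_command --deltas '[[[0,-0.7,0],[0,0,0],0],[[0,-0.4,0],[0,0,0],0],[[0,-0.2,0],[0,0,0],0]]'

```text
clock: 6.8
position: [0.4536, 0.018, 0.2897]
tool_rot: [3.142, 0.0, 0.06]
force: [-0.7, -1.3, -0.3]
grip_width: -0.0003
finger_force: 0.8
```

Emit:
arm_command --deltas '[[[0,-0.2,0],[0,0,0],0],[[0,-0.2,0],[0,0,0],0]]'

```text
clock: 7.0
position: [0.4534, 0.0215, 0.2897]
tool_rot: [3.142, 0.0, 0.059]
force: [-1.1, -1.3, -0.3]
grip_width: -0.0001
finger_force: 0.8
```

Emit:
arm_command --deltas '[[[0,-0.2,0],[0,0,0],0],[[0,-0.2,0],[0,0,0],0]]'

```text
clock: 7.2
position: [0.4531, 0.0257, 0.2897]
tool_rot: [-3.142, 0.0, 0.059]
force: [-1.0, -2.1, -0.1]
grip_width: 0.0001
finger_force: 0.8
```

Emit:
arm_command --deltas '[[[0,-0.2,0],[0,0,0],0],[[0,-0.2,0],[0,0,0],0]]'

```text
clock: 7.4
position: [0.4529, 0.0285, 0.2897]
tool_rot: [3.139, 0.001, 0.059]
force: [1.8, -20.8, 1.7]
grip_width: -0.0001
finger_force: 10.7
```

Emit:
arm_command --deltas '[[[0,-0.15,0],[0,0,0],0],[[0,-0.15,0],[0,0,0],0]]'

```text
clock: 7.6
position: [0.4528, 0.0296, 0.2897]
tool_rot: [3.137, 0.001, 0.056]
force: [3.9, -36.2, 4.8]
grip_width: -0.0001
finger_force: 18.2
```

Run:
```python
from h import *
np.set_printoptions(precision=4,suppress=True)
s=bot.observe(); print(s["force"],s["position"]); w=bot.grab_frame("wrist"); save(w,"w2.png")
for k,z in {"gate_grip":.121,"outlet":.085}.items():
    for d in bot.mark_of(k,w)[:2]: print(k,round(d["p"],2),np.round(d["at"],1),wray(w,s,d["at"],z)[:2])
```

```text
[  3.9496 -36.1545   4.8196] [0.4528 0.0296 0.2897]
gate_grip 0.68 [222.5 246.6] [0.4539 0.0469]
outlet 0.94 [368.1 203.2] [ 0.4709 -0.0446]
```

View pics/w2.png

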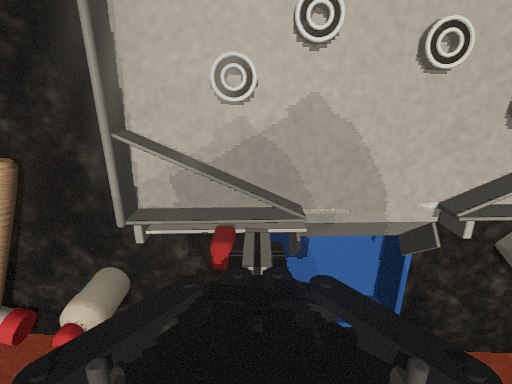

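The gate is at its stop: force rose to 36 N and the grip is at about 92 mm of travel. I back off and recompute the bearing positions.

Emit:
arm_command --deltas '[[[0,0.5,0],[0,0,0],0],[[0,1.0,-1.5],[0,0,0],2.0],[[0,1.5,-2.0],[0,0,0],2.0]]'

```text
clock: 8.05
position: [0.4544, 0.0031, 0.3247]
tool_rot: [-3.141, 0.001, 0.061]
force: [-0.2, -0.7, 0.1]
grip_width: 0.0202
finger_force: 0.0
```

Run:
```python
from h import *
np.set_printoptions(precision=4,suppress=True)
s0={"position":[0.4528,0.0296,0.2897],"tool_rot":[3.137,.001,.056]}
w=bot.grab_frame("wrist"); s=bot.observe(); print(s["position"],s["force"],s["grip_width"])
p=(.4648,-.0435,.0602)
def loc(P): c,q=np.cos(p[2]),np.sin(p[2]); d=P[:2]-np.array(p[:2]); return np.array([c*d[0]+q*d[1],-q*d[0]+c*d[1]])
for n,uv,z in [("b1",(233,77),.093),("b2",(320,14),.093),("b3",(450,42),.093),("outL",(304,211),.107),("outR",(440,205),.107),("FL",(122,224),.107),("deflL",(116,133),.105)]:
    a=wray(w,s0,uv,z); print(n,a[:2],loc(a))
Ti=np.linalg.inv(np.array(w["T_tool_cam"])); K=np.array(w["K"])
for q in [(.011,0,.173),(-.011,0,.173),(0,0,.155)]:
    c=K@(Ti@np.array([*q,1]))[:3]; print("tip px",q,c[:2]/c[2])
```

```text
[0.4552 0.0008 0.3275] [ 2.3063 -3.8984  4.2446] 0.019495325131974755
b1 [0.5425 0.0461] [0.0829 0.0847]
b2 [0.5751 0.0023] [0.1129 0.0391]
b3 [ 0.5662 -0.0681] [ 0.0997 -0.0306]
outL [0.4717 0.0017] [0.0096 0.0447]
outR [ 0.4797 -0.0763] [ 0.0129 -0.0337]
FL [0.4578 0.1075] [0.0021 0.1512]
deflL [0.5102 0.1069] [0.0544 0.1474]
tip px (0.011, 0, 0.173) [255.5722 228.5615]
tip px (-0.011, 0, 0.173) [255.6152 263.2746]
tip px (0, 0, 0.155) [255.4876 263.8334]
```

```bash
python3 -c "
from h import *
print(togo((.603,-.066,.262),.06), bot.observe()['force'])"
```

```text
(array([14.34,  7.54,  6.59]), np.float64(-0.001)) [ 2.30630336 -3.89836014  4.24462316]
```

Emit:
arm_command --deltas '[[[2,1.0,0],[0,0,0],2.0],[[3.4,1.8,0],[0,0,0],2.0],[[3.6,1.9,0],[0,0,0],2.0],[[3.4,1.8,1],[0,0,0],2.0],[[1.6,0.8,2],[0,0,0],2.0],[[0.3,0.2,2],[0,0,0],2.0],[[0,0,0.8],[0,0,0],2.0],[[0,0,0.3],[0,0,0],2.0]]'

```text
clock: 8.9
position: [0.6014, -0.0632, 0.263]
tool_rot: [-3.141, 0.001, 0.06]
force: [-0.4, -0.3, -0.1]
grip_width: 0.0198
finger_force: 0.0
```

Run:
```python
from h import *
s=bot.observe(); print(s["position"],s["force"],s["qpos"])
w=bot.grab_frame("wrist"); save(w,"w3.png")
```

```text
[ 0.60137117 -0.06316374  0.26303517] [-0.35915362 -0.28364784 -0.12967636] [ 0.32230941  0.70397777 -0.46476246  1.74641867  0.4189624   0.79226387
 -1.85679629]
```

View pics/w3.png

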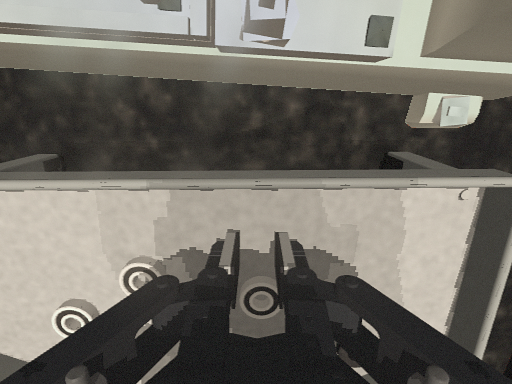

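The bearing sits centred ahead of the fork at (261,300). I lower gently to find the floor.

Emit:
arm_command --deltas '[[[0,0,0.15],[0,0,0],2.0],[[0,0,0.15],[0,0,0],2.0]]'

```text
clock: 9.15
position: [0.6018, -0.0634, 0.2616]
tool_rot: [3.141, -0.001, 0.06]
force: [-0.2, 1.1, -0.2]
grip_width: 0.0202
finger_force: 0.0
```

Emit:
arm_command --deltas '[[[0,0,0.1],[0,0,0],2.0],[[0,0,0.1],[0,0,0],2.0]]'

```text
clock: 9.35
position: [0.6017, -0.0636, 0.259]
tool_rot: [3.141, -0.001, 0.06]
force: [-0.3, -0.2, 0.2]
grip_width: 0.0198
finger_force: 0.0
```

Emit:
arm_command --deltas '[[[-0.5,0,0],[0,0,0],2.0],[[-0.7,0,0],[0,0,0],2.0],[[-0.7,0,0],[0,0,0],2.0],[[-0.8,0,0],[0,0,0],2.0],[[-1.0,-0.1,0],[0,0,0],2.0],[[-1.0,-0.2,0],[0,0,0],2.0],[[-1.0,-0.2,0],[0,0,0],2.0],[[-1.0,-0.2,0],[0,0,0],2.0],[[-1.0,-0.2,0],[0,0,0],2.0],[[-1.0,-0.2,0],[0,0,0],2.0],[[-1.0,-0.2,0],[0,0,0],2.0],[[-1.0,-0.2,0],[0,0,0],2.0]]'

```text
clock: 10.55
position: [0.4931, -0.0549, 0.2587]
tool_rot: [-3.142, -0.0, 0.06]
force: [0.5, -0.8, -0.5]
grip_width: 0.02
finger_force: 0.1
```

Run:
```python
from h import *
s=bot.observe(); print(s["position"],s["force"],s["qpos"])
w=bot.grab_frame("wrist"); save(w,"w4.png")
```

```text
[ 0.49314351 -0.05491225  0.25870297] [ 0.50285029 -0.75351771 -0.47738547] [ 0.34346218  0.5791899  -0.46678006  2.0336852   0.43461532  0.62481314
 -1.92667191]
```

View pics/w4.png

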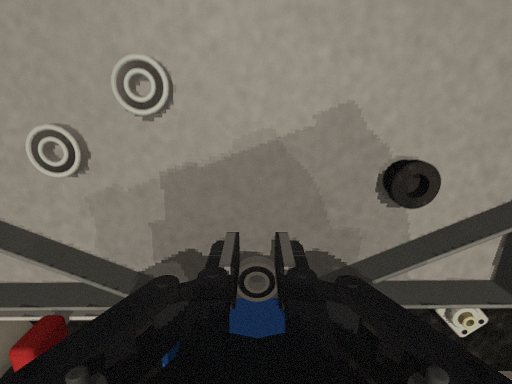

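The bearing is nested in the fork at (257,282), just at the outlet, and the sleeve is untouched at (411,183). I push on.

Emit:
arm_command --deltas '[[[-0.9,-0.1,0],[0,0,0],2.0],[[-0.9,0,0],[0,0,0],2.0],[[-0.8,0,0],[0,0,0],2.0],[[-0.7,0,0],[0,0,0],2.0],[[-0.5,0,0],[0,0,0],2.0],[[0,0,0],[0,0,0],2.0],[[0,0,0],[0,0,0],2.0]]'

```text
clock: 11.3
position: [0.4562, -0.0563, 0.2588]
tool_rot: [-3.142, -0.0, 0.06]
force: [0.5, -0.9, -0.1]
grip_width: 0.0198
finger_force: 0.0
```

Run:
```python
from h import *
np.set_printoptions(precision=4,suppress=True)
s=bot.observe(); print(s["position"],s["force"])
w=bot.grab_frame("wrist"); save(w,"w5.png"); f=bot.grab_frame("side"); save(f,"s5.png")
a=cv2.imread("pics/w5.png"); b=cv2.imread("pics/s5.png")[170:270,190:320]
cv2.imwrite("pics/v6.png",np.hstack([cv2.resize(a,(400,300)),cv2.resize(b,(390,300),interpolation=cv2.INTER_CUBIC)]))
for n,P in (("b2",(.574,.002)),("b1",(.542,.046))): print(n,togo((*P,.259)))
```

```text
[ 0.4562 -0.0563  0.2588] [ 0.5001 -0.9302 -0.1415]
b2 (array([12.1 , -5.11, -0.02]), None)
b1 (array([ 9.16, -9.7 , -0.02]), None)
```

View pics/v6.png

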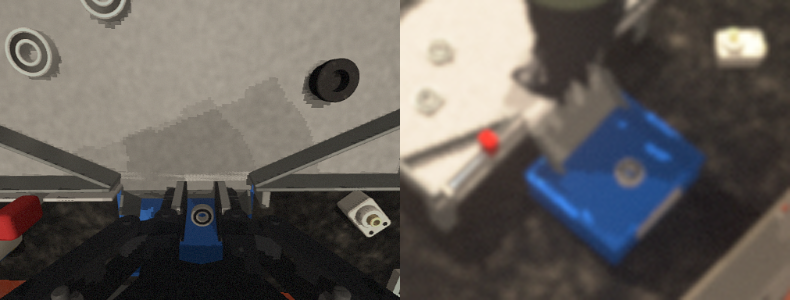

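The first bearing lies in the bin at (628,172) in the side view. Now bearing b2.

Emit:
arm_command --deltas '[[[0.5,0,-2.5],[0,0,0],2.0],[[2,-0.6,-2.5],[0,0,0],2.0],[[3.6,-1.2,0],[0,0,0],2.0],[[3.8,-1.3,0],[0,0,0],2.0],[[3.6,-1.2,0],[0,0,0],2.0],[[1.9,-0.7,0],[0,0,0],2.0],[[0.2,-0.1,1.5],[0,0,0],2.0],[[0,0,2.0],[0,0,0],2.0],[[0,0,1.0],[0,0,0],2.0],[[0,0,0.3],[0,0,0],2.0]]'

```text
clock: 12.4
position: [0.608, 0.0036, 0.2593]
tool_rot: [3.142, 0.002, 0.06]
force: [0.4, 0.4, 0.7]
grip_width: 0.02
finger_force: 0.0
```

Run:
```python
from h import *
s=bot.observe(); print(s["position"],s["force"])
w=bot.grab_frame("wrist"); save(w,"w6.png")
for n in ("bearing_a_centre",):
  for d in bot.mark_of(n,w)[:4]: print(np.round(d["at"],1),round(d["p"],2),wray(w,s,d["at"],.089)[:2])
```

```text
[0.60797901 0.00358147 0.25928173] [0.36558993 0.42875979 0.7428866 ]
```

Run:
```python
import cv2
a=cv2.imread("pics/w3.png",0); t=a[280:320,240:282]
for n in ("w3","w6"):
    r=cv2.matchTemplate(cv2.imread(f"pics/{n}.png",0)[250:340,225:297],t,cv2.TM_CCOEFF_NORMED); print(n,cv2.minMaxLoc(r)[1],cv2.minMaxLoc(r)[3])
```

```text
w3 0.9999995231628418 (15, 30)
w6 0.6809890866279602 (9, 30)
```

Emit:
arm_command --deltas '[[[-0.5,0,0],[0,0,0],2.0],[[-0.7,0,0],[0,0,0],2.0],[[-0.8,0,0],[0,0,0],2.0],[[-0.9,0.1,0],[0,0,0],2.0],[[-1.0,0.3,0],[0,0,0],2.0],[[-1.0,0.3,0],[0,0,0],2.0],[[-1.0,0.3,0],[0,0,0],2.0],[[-1.0,0.3,0],[0,0,0],2.0],[[-1.0,0.3,0],[0,0,0],2.0],[[-1.0,0.3,0],[0,0,0],2.0],[[-1.0,0.3,0],[0,0,0],2.0],[[-1.0,0.3,0],[0,0,0],2.0],[[-1.0,0.3,0],[0,0,0],2.0],[[-0.9,0.2,0],[0,0,0],2.0]]'

```text
clock: 13.9
position: [0.4819, -0.0341, 0.2607]
tool_rot: [3.142, 0.0, 0.06]
force: [1.1, -0.4, 1.5]
grip_width: 0.0202
finger_force: 0.6
```

Run:
```python
from h import *
s=bot.observe(); print(s["position"],s["force"])
w=bot.grab_frame("wrist"); save(w,"w7.png")
t=cv2.imread("pics/w4.png",0)[262:304,237:279]
r=cv2.matchTemplate(cv2.imread("pics/w7.png",0)[240:330,225:297],t,cv2.TM_CCOEFF_NORMED); print(cv2.minMaxLoc(r)[1],cv2.minMaxLoc(r)[3],"expect ~(12,22)")
```

```text
[ 0.48185029 -0.03405067  0.26071446] [ 1.14917909 -0.38973137  1.46900464]
0.8611975312232971 (12, 19) expect ~(12,22)
```

Nested. I push it out.

Emit:
arm_command --deltas '[[[-0.8,0,0.1],[0,0,0],2.0],[[-0.7,0,0.1],[0,0,0],2.0],[[-0.6,0,0],[0,0,0],2.0],[[-0.5,0,0],[0,0,0],2.0],[[0,0,0],[0,0,0],2.0],[[0,0,0],[0,0,0],2.0]]'

```text
clock: 14.55
position: [0.4567, -0.0352, 0.2587]
tool_rot: [3.142, 0.0, 0.06]
force: [0.5, -0.3, -0.1]
grip_width: 0.02
finger_force: 0.0
```

Run:
```python
from h import *
np.set_printoptions(precision=4,suppress=True)
s=bot.observe(); print(s["position"],s["force"])
w=bot.grab_frame("wrist"); save(w,"w8.png"); f=bot.grab_frame("side"); save(f,"s8.png")
for g,z in ((w,.089),(f,.007)):
  for d in bot.mark_of("bearing_a_centre",g)[:5]: print(np.round(d["at"],1),round(d["p"],2),(wray(w,s,d["at"],z) if g is w else ray(f,d["at"],z))[:2])
g=f["frame"].astype(int); o=cv2.imread("pics/s5.png")[:,:,::-1].astype(int)
m=(abs(g-o).sum(2)>90)[195:262,225:310]; ys,xs=np.nonzero(m); print("diff px in bin",len(xs), xs.mean()+225 if len(xs) else 0, ys.mean()+195 if len(ys) else 0)
# b1 approach, yaw 0.56: 40 mm behind along tool x
yw=.06+.55; b=np.array([.542,.046])
for D in (.04,): P=b+D*np.array([np.cos(yw),np.sin(yw)]); print(P,togo((*P,.259)))
```

```text
[ 0.4567 -0.0352  0.2587] [ 0.4561 -0.3361 -0.0613]
[282.4 276.3] 0.69 [ 0.4402 -0.0516]
[197.9 203.7] 0.69 [0.5855 0.0275]
[269.5 228.1] 0.4 [ 0.3752 -0.0659]
diff px in bin 465 253.1741935483871 214.08172043010754
[0.5748 0.0689] (array([12.39, -9.69, -0.04]), None)
```

Emit:
arm_command --deltas '[[[0.5,0,-2.5],[0,0,0],2.0],[[2.0,-1.5,-2.5],[0,0,0],2.0],[[3.0,-2.4,0],[0,0,0],2.0],[[3.2,-2.5,0],[0,0,0],2.0],[[2.7,-2.2,0],[0,0,0],2.0],[[1.0,-1.1,0],[0,0,0],2.0],[[0,0,0],[0,0,-0.07],2.0],[[0,0,0],[0,0,-0.12],2.0],[[0,0,0],[0,0,-0.12],2.0],[[0,0,0],[0,0,-0.12],2.0],[[0,0,0],[0,0,-0.12],2.0],[[0,0,1.0],[0,0,0],2.0]]'

```text
clock: 15.95
position: [0.5748, 0.0685, 0.299]
tool_rot: [3.141, -0.001, 0.611]
force: [0.6, -0.2, -0.0]
grip_width: 0.0202
finger_force: 0.0
```

Run:
```python
from h import *
np.set_printoptions(precision=4,suppress=True)
s=bot.observe(); print(s["position"],s["tool_rot"],s["force"],s["qpos"])
w=bot.grab_frame("wrist"); save(w,"w9.png"); f=bot.grab_frame("side"); save(f,"s9.png")
for d in bot.mark_of("bearing_a_centre",w)[:5]: print(np.round(d["at"],1),round(d["p"],2),wray(w,s,d["at"],.089)[:2])
for d in bot.mark_of("bearing_a_centre",f)[:5]: print(np.round(d["at"],1),round(d["p"],2),ray(f,d["at"],.089)[:2],ray(f,d["at"],.007)[:2])
t=cv2.imread("pics/w3.png",0)[280:320,240:282]
r=cv2.matchTemplate(cv2.imread("pics/w9.png",0)[245:345,215:307],t,cv2.TM_CCOEFF_NORMED); print(cv2.minMaxLoc(r)[1],np.array(cv2.minMaxLoc(r)[3])+(236,265))
a=cv2.imread("pics/w9.png"); b=cv2.imread("pics/s9.png")[170:270,190:320]
cv2.imwrite("pics/v7.png",np.hstack([cv2.resize(a,(400,300)),cv2.resize(b,(390,300),interpolation=cv2.INTER_CUBIC)]))
```

```text
[0.5748 0.0685 0.299 ] [ 3.1412 -0.001   0.6113] [ 0.6434 -0.1829 -0.0117] [ 0.2245  0.655  -0.6434  1.792   0.5019  0.8629 -1.6138]
0.2966250777244568 [266 303]
```

View pics/v7.png

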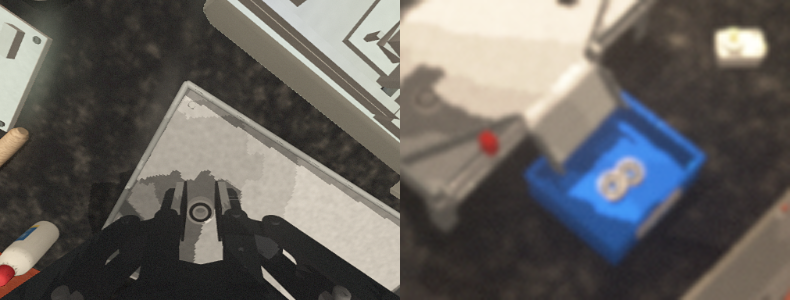

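Two bearings are in the bin at (612,182) and (628,172). The third sits centred ahead of the fork at (200,212) in the wrist view. I lower and sweep it.

Emit:
arm_command --deltas '[[[0,0,1.5],[0,0,0],2.0],[[0,0,1.5],[0,0,0],2.0],[[0,0,0.7],[0,0,0],2.0],[[0,0,0.3],[0,0,0],2.0],[[-0.6,0,0],[0,0,0],2.0],[[-0.7,0,0],[0,0,0],2.0],[[-0.6,0,0],[0,0,0],2.0],[[-0.6,0.1,0],[0,0,0],2.0],[[-0.8,0.3,0],[0,0,0],2.0],[[-0.9,0.45,0],[0,0,0],2.0],[[-0.9,0.45,0],[0,0,0],2.0],[[-0.9,0.45,0],[0,0,0],2.0],[[-0.9,0.5,0],[0,0,0],2.0]]'

```text
clock: 17.45
position: [0.5306, 0.0101, 0.2587]
tool_rot: [-3.142, 0.0, 0.609]
force: [0.2, -0.6, -0.6]
grip_width: 0.02
finger_force: 0.3
```

```bash
cat > chk.py <<'E'
from h import *
import sys
np.set_printoptions(precision=4,suppress=True)
s=bot.observe(); print(s["position"],s["tool_rot"][2],s["force"])
p=(.466,-.0445,.0602); c,q=np.cos(p[2]),np.sin(p[2]); d=np.array(s["position"][:2])-p[:2]; print("local",c*d[0]+q*d[1],-q*d[0]+c*d[1])
w=bot.grab_frame("wrist"); save(w,sys.argv[1])
for o,t in (("w4",cv2.imread("pics/w4.png",0)[262:304,237:279]),):
    r=cv2.matchTemplate(cv2.imread("pics/"+sys.argv[1],0)[235:335,225:290],t,cv2.TM_CCOEFF_NORMED); print(cv2.minMaxLoc(r)[1],np.array(cv2.minMaxLoc(r)[3])+(246,255),"nested=(258,282)")
E
python3 chk.py w10.png
```

```text
[0.5306 0.0101 0.2587] 0.6094160958586259 [ 0.151  -0.6225 -0.5733]
local 0.06774880718480736 0.05059104204532057
0.9289863109588623 [258 282] nested=(258,282)
```

Emit:
arm_command --deltas '[[[-0.8,0.47,0],[0,0,0],2.0],[[-0.8,0.47,0],[0,0,0],2.0],[[-0.8,0.47,0],[0,0,0],2.0],[[-0.8,0.47,0],[0,0,0],2.0],[[-0.8,0.47,0],[0,0,0],2.0],[[-0.45,-0.1,0],[0,0,0.11],2.0],[[-0.45,-0.1,0],[0,0,0.11],2.0],[[-0.45,-0.1,0],[0,0,0.11],2.0],[[-0.45,0,0],[0,0,0.11],2.0],[[-0.45,0,0],[0,0,0.11],2.0]]'

```text
clock: 18.5
position: [0.4894, -0.0375, 0.2587]
tool_rot: [3.142, 0.0, 0.055]
force: [-0.0, 0.1, -0.9]
grip_width: 0.0197
finger_force: 0.1
```

```bash
python3 chk.py w11.png
```

```text
[ 0.4894 -0.0375  0.2587] 0.05500238559394144 [-0.0364  0.1228 -0.9467]
local 0.02374818470909856 0.0055987200646910795
0.8241430521011353 [258 282] nested=(258,282)
```

Emit:
arm_command --deltas '[[[-0.8,0,0],[0,0,0],2.0],[[-0.8,0,0],[0,0,0],2.0],[[-0.7,0,0],[0,0,0],2.0],[[-0.6,0,0],[0,0,0],2.0],[[-0.4,0,0],[0,0,0],2.0],[[0,0,0],[0,0,0],2.0],[[0,0,0],[0,0,0],2.0]]'

```text
clock: 19.25
position: [0.4569, -0.0389, 0.2588]
tool_rot: [-3.142, -0.0, 0.06]
force: [0.2, -0.4, -0.2]
grip_width: 0.02
finger_force: 0.0
```

```bash
python3 chk.py w12.png; python3 -c "
from h import *
print(togo((.4530,.0930,.335),.06))"
```

```text
[ 0.4569 -0.0389  0.2588] 0.05994930505482765 [ 0.189  -0.4045 -0.1849]
local -0.008700813130070845 0.006117286215309209
0.26591578125953674 [256 260] nested=(258,282)
(array([  0.39, -13.19,  -7.63]), np.float64(-0.0))
```

The bearing has left the fork. I lift over the grip to its +y side and check the bin from the side.

Emit:
arm_command --deltas '[[[0.5,0,-2.0],[0,0,0],2.0],[[0,0,-3.0],[0,0,0],1.0],[[0,0,-2.6],[0,0,0],0],[[0,-2.0,0],[0,0,0],0],[[0,-3.5,0],[0,0,0],0],[[0,-3.7,0],[0,0,0],0],[[0,-2.8,0],[0,0,0],0],[[0,-1.2,0],[0,0,0],0]]'

```text
clock: 20.1
position: [0.4537, 0.0957, 0.3349]
tool_rot: [-3.141, -0.0, 0.063]
force: [0.3, -0.8, -0.6]
grip_width: -0.0005
finger_force: 0.0
```

Run:
```python
from h import *
np.set_printoptions(precision=4,suppress=True)
s=bot.observe(); print(s["position"],s["force"],s["grip_width"])
w=bot.grab_frame("wrist"); f=bot.grab_frame("side"); t=bot.grab_frame("top"); save(w,"w13.png"); save(f,"s13.png"); save(t,"t13.png")
for d in bot.mark_of("gate_grip",w)[:2]: print("grip",round(d["p"],2),wray(w,s,d["at"],.121)[:2])
for n,g in (("wrist",w),("side",f),("top",t)):
  for d in bot.mark_of("bearing_a_centre",g)[:5]: 
    q=(lambda z:wray(w,s,d["at"],z)) if g is w else (lambda z:ray(g,d["at"],z)); print(n,np.round(d["at"],1),round(d["p"],2),"floor",q(.089)[:2],"bin",q(.01)[:2])
  for d in bot.find_in("bearing_a_centre",g)[:5]: print(n,"rect",np.round(d["rect"]),round(d["p"],2))
# non-blue pixels inside the bin vs two-bearing view, side
def nb(n):
    a=cv2.imread("pics/"+n).astype(int)[195:255,238:302]; m=(a[:,:,2]>130).astype(np.uint8); k,l,st,c=cv2.connectedComponentsWithStats(m); return [(int(x[4]),np.round(y+[238,195],1)) for x,y in zip(st[1:],c[1:]) if x[4]>15]
for n in("s5.png","s9.png","s13.png"): print(n,nb(n))
```

```text
[0.4537 0.0957 0.3349] [ 0.3285 -0.797  -0.6004] -0.00046220215434322244
grip 0.56 [0.454  0.0473]
wrist [387.  239.8] 0.59 floor [ 0.4269 -0.0173] bin [ 0.3882 -0.0604]
wrist [385.4 165.2] 0.46 floor [ 0.4907 -0.0028] bin [ 0.4754 -0.0406]
wrist rect [381. 229.  20.  24.] 0.66
side [266.8 227.9] 0.62 floor [ 0.3558 -0.0297] bin [ 0.3803 -0.0597]
side [302.8 185. ] 0.56 floor [ 0.3765 -0.2015] bin [ 0.4028 -0.2471]
side rect [264. 222.   4.   9.] 0.6
side rect [241. 158.  10.  16.] 0.32
top [253.2 211.8] 0.49 floor [ 0.381  -0.0665] bin [ 0.3848 -0.0649]
top [203.4 176.8] 0.29 floor [0.4629 0.0559] bin [0.4729 0.0665]
top [244.  198.3] 0.19 floor [ 0.4129 -0.0436] bin [ 0.4192 -0.0404]
s5.png [(42, array([239.8, 207.7]))]
s9.png [(480, array([247.2, 206.3])), (149, array([263. , 228.9]))]
s13.png [(491, array([247.3, 206.3])), (197, array([261.2, 228. ]))]
```

Run:
```python
import cv2,numpy as np
a=cv2.imread("pics/w13.png"); h=cv2.cvtColor(a,cv2.COLOR_BGR2HSV)
g=cv2.cvtColor(a,cv2.COLOR_BGR2GRAY)
# ascii of the bin region: blue='.', bright nonblue='#', dark=' '
def asc(im,r0,r1,c0,c1,st=1):
    hh=cv2.cvtColor(im,cv2.COLOR_BGR2HSV)
    for r in range(r0,r1,st):
        print("".join("." if (95<hh[r,c,0]<125 and hh[r,c,1]>120) else ("#" if hh[r,c,2]>140 else ("+" if hh[r,c,2]>80 else " ")) for c in range(c0,c1,st)))
asc(a,150,285,330,470,2)
s=cv2.imread("pics/s13.png"); print("side"); asc(s,190,255,225,305)
```

```text
######################################################################
######################################################################
######################################################################
######################################################################
######################################################################
######################################################################
######################################################################
######################################################################
######################################################################
######################################################################
######################################################################
+#####################################################################
++++##################################################################
##++++################################################################
+####+++##############################################################
+++####+++#########################
[... 8297 characters left out ...]
................#+++                                
                       .....................+++                                 
                        ...................+++                                 +
                          ..................+                                 ++
                           .................                                 +++
                            ...............                                 ++++
                             .............                                 +++++
                              ............                                ++++++
                                ........                                 +++++++
```

Run:
```python
from h import *
np.set_printoptions(precision=4,suppress=True)
def asc(im,r0,r1,c0,c1):
    hh=cv2.cvtColor(im,cv2.COLOR_BGR2HSV)
    for r in range(r0,r1): print("".join("." if (95<hh[r,c,0]<125 and hh[r,c,1]>120) else "%x"%(hh[r,c,2]//16) for c in range(c0,c1)))
for n in("s9","s13"): print(n); asc(cv2.imread(f"pics/{n}.png"),214,240,240,276)
f=bot.grab_frame("side")
for z in (.01,.03,.05): print(z,ray(f,(254.5,225),z)[:2],"spout end px",proj(f,(.4648-.041,-.0435-.0025,.045)),proj(f,(.4265,-.0,.045)),proj(f,(.421,-.09,.045)))
print("wrist crop"); asc(cv2.imread("pics/w13.png"),208,232,366,394)
```

```text
s9
9999999999998777....................
999999999998777.....................
99999999998777......................
9999999998777.......................
999999998777........................
99999998777.........................
89a9998777..........................
789a98777...........................
68999777.................eee........
6788777................eedddee......
556677................edcbbbbde.....
556667...............edbbbbbabd.....
665667.............dddcbbaaabacd....
.66667...........ddccddcbabbaabd....
...77...........edcbbccccbbbaabd....
................edbbbcccdbaaaaa.....
...............feccbabccdcaaa9a.....
...............febbaaabcdcaaaa......
................ebbabbbccabc........
................ebbbbbbcba..........
................edbccbbbab..........
.................edcccb9b...........
...................dbaab............
....................................
....................................
...................................7
s13
bbbbbbbbbbbba877....................
aabbbbbbbbba877.....................
aaaaabbbbba877......................
aaaaaaaaa98777......
[... 1125 characters left out ...]
crop
9999999999999999998999999999
999999999999999aaaa999999999
ffffffffffffffffffec99999999
fffefffffffffeeeeeec99999999
888aaa999999999aaa9999999999
4448998888888899999999999999
4447998888888889999999999999
4447998888888888899999999999
44469a8888888888889999999999
44469a9888888888889999999999
44459a9888888888889999999999
44448a9888888888889999999999
44448a9aaa99aaa8778ab9999999
4444899beffffc7338efed......
44447996566654338efed.......
444479a63333336aefed........
444469a763359aeffcb.........
444459adfffffffcb...........
444458abeffdcbb.............
444448aa....................
445678......................
4568........................
68..........................
5..................aa999b...
```

The third bearing shows at side px (253,224), which puts it at about (0.413, -0.042) on the bin bottom, in the shadow of the spout. I lower beside the grip and push the gate shut.

Emit:
arm_command --deltas '[[[0,0,1.5],[0,0,0],0],[[0,0,2.0],[0,0,0],0],[[0,0,1.1],[0,0,0],0],[[0,1.0,0],[0,0,0],0],[[0,1.0,0],[0,0,0],0],[[0,0.8,0],[0,0,0],0],[[0,0.8,0],[0,0,0],0],[[0,1.0,0],[0,0,0],0],[[0,1.2,0],[0,0,0],0],[[0,1.2,0],[0,0,0],0],[[0,1.0,0],[0,0,0],0]]'

```text
clock: 21.75
position: [0.4588, 0.012, 0.2888]
tool_rot: [3.141, -0.0, 0.059]
force: [1.4, 2.3, 1.2]
grip_width: 0.0001
finger_force: 1.0
```

Emit:
arm_command --deltas '[[[0,1.0,0],[0,0,0],0],[[0,1.0,0],[0,0,0],0],[[0,0.8,0],[0,0,0],0],[[0,0.4,0],[0,0,0],0]]'

```text
clock: 22.15
position: [0.4606, -0.0195, 0.2886]
tool_rot: [3.141, 0.0, 0.059]
force: [0.8, 2.0, -0.3]
grip_width: -0.0002
finger_force: 0.8
```

Emit:
arm_command --deltas '[[[0,0.2,0],[0,0,0],0],[[0,0.2,0],[0,0,0],0]]'

```text
clock: 22.35
position: [0.4608, -0.0226, 0.2887]
tool_rot: [-3.141, 0.0, 0.06]
force: [0.8, 1.6, -0.8]
grip_width: -0.0001
finger_force: 0.8
```

Emit:
arm_command --deltas '[[[0,0.15,0],[0,0,0],0],[[0,0.1,0],[0,0,0],0]]'

```text
clock: 22.55
position: [0.4609, -0.0251, 0.2887]
tool_rot: [-3.142, 0.0, 0.06]
force: [0.6, 2.4, -0.2]
grip_width: 0.0001
finger_force: 0.8
```

Emit:
arm_command --deltas '[[[0,0.1,0],[0,0,0],0],[[0,0.1,0],[0,0,0],0]]'

```text
clock: 22.75
position: [0.461, -0.026, 0.2887]
tool_rot: [-3.14, -0.0, 0.061]
force: [-1.5, 13.9, 0.2]
grip_width: -0.0
finger_force: 7.7
```

The shut stop is reached. I firm up slightly, back off, lift clear and check.

Emit:
arm_command --deltas '[[[0,0.1,0],[0,0,0],0],[[0,0,0],[0,0,0],0],[[0,-0.5,0],[0,0,0],0],[[0,-1.0,0],[0,0,0],0],[[0,0,-2.0],[0,0,0],0],[[0,0,-4.0],[0,0,0],0],[[-1.5,0,-4.0],[0,0,0],0],[[-3.5,0,-3.0],[0,0,0],0],[[-3.5,0,-1.0],[0,0,0],0],[[-2.5,0,0],[0,0,0],0]]'

```text
clock: 23.75
position: [0.3488, -0.0194, 0.4298]
tool_rot: [3.14, -0.002, 0.059]
force: [0.6, -0.8, -0.6]
grip_width: 0.0001
finger_force: 0.0
```

Run:
```python
from h import *
np.set_printoptions(precision=4,suppress=True)
s=bot.observe(); print(s["position"],s["force"],s["clock"])
w=bot.grab_frame("wrist"); f=bot.grab_frame("side"); t=bot.grab_frame("top"); save(w,"w14.png"); save(f,"s14.png"); save(t,"t14.png")
Z={"gate_grip":.121,"black_sleeve_centre":.0925,"parts_bin":0,"bearing_a_centre":.007,"valve_housing_centre":.011,"oil_bottle_centre":.0525,"plug_gauge_centre":.0085}
for n,g in (("wrist",w),("side",f),("top",t)):
  for k,z in Z.items():
    for d in bot.mark_of(k,g)[:4]:
      if d["p"]>.3: print(n,k,round(d["p"],2),np.round(d["at"]),(wray(w,s,d["at"],z) if g is w else ray(g,d["at"],z))[:2])
def asc(im,r0,r1,c0,c1,st=1):
    hh=cv2.cvtColor(im,cv2.COLOR_BGR2HSV)
    for r in range(r0,r1,st): print("".join("." if (95<hh[r,c,0]<125 and hh[r,c,1]>120) else "%x"%(hh[r,c,2]//16) for c in range(c0,c1,st)))
asc(cv2.imread("pics/s14.png"),212,240,236,276)
```

```text
[ 0.3488 -0.0194  0.4298] [ 0.5754 -0.7511 -0.5847] 23.75
wrist gate_grip 0.97 [293.  64.] [ 0.4613 -0.0472]
wrist black_sleeve_centre 0.51 [271. 139.] [ 0.3889 -0.0333]
wrist parts_bin 0.59 [278. 131.] [ 0.3894 -0.0486]
wrist parts_bin 0.52 [270. 137.] [ 0.3808 -0.0382]
wrist bearing_a_centre 0.61 [289. 132.] [ 0.3897 -0.0633]
wrist valve_housing_centre 0.6 [425. 132.] [ 0.401  -0.2463]
wrist oil_bottle_centre 0.86 [ 99. 164.] [0.3403 0.176 ]
wrist plug_gauge_centre 0.43 [283. 105.] [ 0.4246 -0.051 ]
side gate_grip 0.6 [242. 191.] [ 0.471  -0.0492]
side black_sleeve_centre 0.64 [248. 168.] [ 0.53   -0.1302]
side parts_bin 0.82 [263. 231.] [ 0.3839 -0.0479]
side bearing_a_centre 0.61 [266. 230.] [ 0.3772 -0.0549]
side valve_housing_centre 0.57 [303. 183.] [ 0.4072 -0.2524]
side oil_bottle_centre 0.63 [215. 291.] [0.3393 0.1764]
top gate_grip 0.62 [242. 176.] [ 0.4638 -0.0394]
top black_sleeve_centre 0.57 [279. 147.] [ 0.5389 -0.1256]
top parts_bin 0.69 [244. 211.] [ 0.3861 -0.0408]
top valve_housing_centre 0.77 [324. 208.] [ 0.399  -0.2464]
top valve_housing_centre 0.7 [244. 195.] [ 
[... 575 characters left out ...]
...
7765679977767778889aacd....eddcddd......
..66567777.67888999bbcd...edcbbabcd.....
..66556666..78889aaabbd..edcbbbbabde....
..66655667..8889aaaabbd..eccbaaabace....
..66666667...99abbaaabddddccbbcbaacd....
.....6667.....aaaa99accbbacccbcbaabd....
................baabccbaaabbcbaaabb.....
....................dbaa9abbbbaaaab.....
....................dbaa88aabaaaab......
....................daaa9aaabab.........
....................dbaaaaabbac.........
.....................b9a99abaa..........
.....................ca999998a..........
5.....................ba88889...........
45.......................99.............
345.....................................
3345....................................
```

Run:
```python
from h import *
im=cv2.imread("pics/w14.png"); hh=cv2.cvtColor(im,cv2.COLOR_BGR2HSV)
for r in range(84,150): print(r,"".join("." if (95<hh[r,c,0]<125 and hh[r,c,1]>120) else "%x"%(hh[r,c,2]//16) for c in range(236,330)))
```

```text
84 655545ba78999999999999999999999999999999998788888888799999999999999999999999999999999999999644
85 555556ba78999999999999999999999999999999998888878877899999999999999999999999999999999999997544
86 666666ba78999999999999999999999999999999aa8888888788889999999999999999999999999999999999997544
87 888887ba7899999999a999999999999999999a9a998788888888889999999999999999999999999999999999986544
88 999997a9789999999999a9a999a9999a99999999a88888888888889999999999999999999999999999999999975445
89 aaaa.899689aaa99999999999999999999999999988878887887899999999999999999999999999999999999875454
90 .....97868999999999999999999999999999999988888888778799999999999999999999999999999999999764454
91 .....97868999999999999999999999999999999988878878788799999999999999999999999999999999998754444
92 8788867867999999999999999999999999999999987787778788899999999999999999999999999999999997654444
93 99988.7868999999999999999999999999999999887877787777999999999999999999999999999999999997654444
94 aaaa9.8867899999999999999999999999999999878878888877999999999999999999999999999999999a97544444
95 aaa.9.8867899999999
[... 4717 characters left out ...]
.......
143 .............................adc953444348cec99deb634665436cfdc................................
144 ..............................9ddb87659bdec9..aeed974456adfdc.................................
145 ...............................9bcdccddddaa....adeeedddefecc..................................
146 ................................89bcccca8.......9bddeeedca....................................
147 ...................................788a...........9aa98b......................................
148 ..............................................................................................
149 ..............................................................................................
```

All three bearings lie flat in the bin, two at rows 127–147 and one at rows 103–121 partly under the spout edge. The gate is shut and the arm is clear, so I hand in.

```bash
python3 -c "
from workcell import bot
print(bot.job_done())"
```

```text
the job is handed in; nothing more can be done
None
```

The job is handed in: the gate was pushed fully open, all three bearings were swept into the blue bin, and the gate was pushed shut to its stop. The sleeve, valve housing and oil bottle read unmoved within measuring accuracy; the plug gauge's last top-camera reading was about 15 mm off its first, but the arm was never near it.

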